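# Shut the warming cabinet and hold its knob pressed on the D-shaft

### The arm

A 6-joint arm with a two-finger parallel gripper is mounted at the origin on a cart in front of the work surface, level with it; the furniture and walls round the work are solid. World frame = base frame: x ahead of the robot, y to its left, z up, the work surface at z = 0. Lengths are in mm, angles in rad, forces in N, time in s.
With the tool pointing down it reaches from about 375 to 825 mm from the base axis. Payload 5.5 kg.
Tool frame: the origin (TCP) lies midway between the tips of the shut fingers; the grasp point (between the pads) lies 19 mm behind it (grip_depth is the distance from the TCP to the grasp point, in mm); z points along the fingers, y is the line along which they close (so a half turn about z gives the same grasp; the last joint's range is limited). The gripper opens to 85 mm and grips with 20 to 120 N. Pads are 22 mm wide; open, the fingers measure 114 mm over their backs; the gripper's body (76 mm by 85 mm) begins 54 mm behind the grasp point. The pads swing forward as they close: fully open they stand 13 mm farther back than shut.
Start: joints at [-1.206, 0.314, -0.047, 1.21, 0, 1.571], TCP at [214.054, -560.514, 231.299] pointing down, gripper open.
Joint ranges: [-2.67, 2.67], [-0.69, 1.73], [-1.03, 1.25], [-2.08, 2.16], [-1.42, 1.45], [-3.14, 3.14]. Speed limits (rad/s): [2.39, 2.39, 3.01, 3.14, 3.14, 3.14].

### API

Orientations are given as a 3x3 rotation matrix whose columns are the frame's x, y, z axes.
In Python, from bench import state, capture, close_job, grip_depth gives the robot as it stands.
- The arm moves only by the tool step_arm, never from a script. Its argument "targets" is a list of rows, each an object of numbers: "tx", "ty", "tz": the shift along the tool's x, y, z scaled (see below); "wx", "wy", "wz": the turn, a rotation vector about the tool's x, y, z scaled (see below). In form: [{"tx": .., "ty": .., "tz": .., "wx": .., "wy": .., "wz": ..}, ...]. A call has exactly 5 rows; each row is the pose to reach, as a shift and turn from the pose commanded when the call began, along the tool's axes at that moment; what a row does not reach only later rows make up. The controller multiplies each number of a shift by 100 mm and each number of a turn by 60 degrees. A row lasts 1/8 s, in which the tool goes at most 62.5 mm and 10.7 degrees, less where a joint would pass 70% of its speed; a pose out of reach is approached as far as the arm can. A call with a number of a shift or a turn outside -1 to 1 is refused whole. A call with a gripper value outside its range is refused whole. "fingers" is the opening, from 0 (shut) to 1 (fully open), set as the call begins (left out, the last holds). The fingers move at their own pace and stop on an object; the grip force is fixed at half the most. Time passes only in rows, so rows that repeat a pose let the fingers close, or fill a call up. It gives the time, the measured TCP pose, the force, the opening and the grip force at its end, in the units of the state.
- state(): the state, without advancing time (a new reading comes with each control period).
- capture(name): name is "side" or "top"; returns a dict with "image" (420x560x3 uint8, red, green, blue), "fov_y" (degrees; the focal length in pixels is half the picture's height over the tangent of half this angle, whatever the lens; pixels are square), "cx", "cy" (the principal point, pixels), "R" (3x3) and "t" (3): a world point X has camera coordinates R X + t. Camera axes: x right, y down, z forward; pixel columns grow to the right and rows downward; lengths in mm; the calibration is good to about 2 mm. A picture is of the moment at which its call begins. There is no depth.
- close_job(): hands the job in; it is judged then, once.
The state is a dict: "clock": time; "qpos": joint angles; "joint_vel": joint speeds; "joint_efforts": joint torques, N m; "eef_pos": TCP position; "tool_rot": TCP orientation; "ft_force": force on the tool from outside, world axes, zero at the start; "moment": the same for the moment, N m; "width": opening from 0.0 (shut) to 1.0 (fully open); "grip_force": force on a finger pad.
Only numpy, scipy, OpenCV 4.12 (cv2) and the standard library are available. Lean on these libraries where they do the work, as an engineer would, in place of code of your own. Each camera call takes 0.05 s, during which the arm holds its last target. There are 200 camera calls.

### The job

Get the little warming cabinet ready to light: first push its door shut until it seats on the catch. Then pick up the loose black knob from the counter, turn it so that the flat in its bore matches the flat of the D-shaped shaft on top of the cabinet, push it fully onto the shaft without forcing it and press it in against the spring. Finish while still gripping the knob and holding it pressed all the way in, and leave the other things on the counter where they are.

Things in the scene. Friction and masses are not known exactly. Their poses are not given: they have to be found in the camera images.
- cabinet: Stainless warming cabinet fixed on the counter, 200 mm deep (its x) x 240 mm wide (its y) x 165 mm high, window door on its front (-x) side. Origin: centre of its underside on the counter; x points from front to back, y to its left, z up. Its place and yaw vary.
- cabinet_door (a joint): Door angle in rad: 0 = shut, grows as it opens towards the robot (starts at 0.3 to 0.6). Upright hinge at the door's left (+y) edge, light friction, stays where left. At about 0.06 rad a spring catch resists with about 4 N at the free edge, then draws the door in to 0 and holds it.
- door_face (a point): Point on the outer face of the door, 170 mm from the hinge line, 135 mm above the counter; moves with the door. -x is the outward normal, -y points to the free edge. Panel 225 mm wide, 14 mm thick, 21 to 159 mm above the counter, flat but for a pull strip 12 mm wide, 13 mm proud, at the free edge (210 to 222 mm from the hinge, 40 to 130 mm up).
- door_hinge (a point): Point on the door's hinge line, 135 mm above the counter (mid-thickness of the panel).
- knob: Loose black cooker knob standing on the counter, bore down. Origin: centre of its underside, z up. Skirt 46 mm in diameter, 20 mm high. A white line on its bar grip and a small nose on the skirt point along +x. Bore 18 mm in diameter, 16 mm deep, with a flat 3.5 mm from the axis on the +x side, so it goes on with its +x along the +x of shaft_tip, within about 15 degrees. About 120 g.
- knob_grip (a point): Centre of the knob's bar grip height: on the knob's axis, 31 mm above its underside, axes as the knob's. The bar is 16 mm wide (its y), 47 mm long (its x, from -20 to +27 mm) and spans 20 to 42 mm above the underside.
- shaft_tip (a point): Centre of the top end of the upright steel D-shaft on the cabinet's deck. 16 mm in diameter with a flat 2.5 mm from the axis facing the point's +x; top 1 mm tapered. The tip stands 28 mm above the deck (193 mm above the counter) until pressed. With the knob fully on, the knob's origin is 16 mm below this point. The shaft's angle varies; it turns only stiffly (0.12 N m).
- spindle (a joint): How far the D-shaft is pressed in, m: 0 = out, 0.008 = fully in (stop). The spring takes about 5 N to start and 10 N fully in, and pushes it out again when let go. Fully in, a seated knob's underside is 4 mm above the deck.
- cup: Bystander: shallow fluted cup with a sweet, 75 mm wide, 33 mm high. Origin: centre of its underside.
- tape_roll: Bystander: roll of tape lying flat, 104 mm wide, 25 mm high. Origin: centre of its underside.
- flour_shaker: Bystander: steel flour shaker, 61 mm wide, 84 mm high. Origin: centre of its underside.
Not all that is in view belongs to the job. What is shaped like the knob but brown, green or pink is not meant.

How it is judged:
By the outcome, as a careful person would: the job done as asked, in the order asked, and still so for the second after the job is handed in, while the arm keeps its last pose, push and grip.
It also fails if it takes over 72 s, if anything falls off the work surface, if the arm or the gripper's body presses on something with over 40 N, if the wrist force passes 120 N, or if a joint passes its speed limit or range.

## Working session

There is one attempt and no reset: what is moved stays moved. The work goes in short steps, Python scripts to look and compute and a tool call to move; the robot and the scene stay as the last step left them, time stands still between calls to the robot, and variables do not carry over. Pictures are saved under pics/ and viewed, at most 10 in all, crops included, and the job is handed in when it is done.

Besides the shell and the picture viewer there is one more tool, called after "Call:" as name(argument=value, ...) on one line, values as JSON. step_arm: Moves the arm, as the interface text tells. Its arguments: {"type":"object","properties":{"targets":{"type":"array","items":{"type":"object","properties":{"tx":{"type":"number"},"ty":{"type":"number"},"tz":{"type":"number"},"wx":{"type":"number"},"wy":{"type":"number"},"wz":{"type":"number"}}}},"fingers":{"type":"number"}},"required":["targets"]}

```bash
mkdir -p pics
cat > h.py <<'E'
import numpy as np,cv2
from bench import state,capture,close_job,grip_depth
def cam(n):
    c=capture(n);f=c['image'].shape[0]/2/np.tan(np.radians(c['fov_y'])/2)
    c['K']=np.array([[f,0,c['cx']],[0,f,c['cy']],[0,0,1]]);c['R']=np.array(c['R']);c['t']=np.array(c['t']).reshape(3);return c
def ray(c,u,v,z):
    d=c['R'].T@np.linalg.inv(c['K'])@[u,v,1];o=-c['R'].T@c['t'];return o+d*(z-o[2])/d[2]
def proj(c,X):
    p=(np.atleast_2d(X)@c['R'].T+c['t'])@c['K'].T;return p[:,:2]/p[:,2:]
def save(c,n):cv2.imwrite('pics/'+n+'.png',c['image'][:,:,::-1])
E
python3 - <<'E'
from h import *
for n in('top','side'):
    c=cam(n);save(cv2 and c,n+'0');print(n,c['K'][0,0],c['cx'],c['cy'],-c['R'].T@c['t'],c['R'].round(3).tolist())
s=state();print(s,grip_depth)
E
```

```text
top 435.09807817624835 278.65047045000426 207.1655070412298 [ 322.46342877  -31.47019091 1121.7771279 ] [[-0.002, -1.0, -0.001], [-0.979, 0.002, -0.204], [0.204, 0.001, -0.979]]
side 414.1991264005484 278.2298782140468 202.31814008596922 [135.47970083 659.44204271 861.25821874] [[-0.885, -0.466, -0.019], [-0.301, 0.602, -0.74], [0.356, -0.649, -0.673]]
{'clock': 0.1, 'qpos': array([-1.20597388e+00,  3.14121743e-01, -4.79285734e-02,  1.21020266e+00,
       -2.34024423e-06,  1.57076408e+00]), 'joint_vel': array([ 0.00147503,  0.00014913,  0.00178991,  0.00055426, -0.00036601,
       -0.00014698]), 'joint_efforts': array([-5.37759606e-04, -5.40765166e+01,  3.40542483e+01,  1.11473558e-02,
        3.37643496e-05, -2.83795532e-05]), 'eef_pos': array([ 213.89356197, -560.05231297,  230.56304775]), 'tool_rot': array([[ 9.34175619e-01,  3.56813173e-01, -5.21892925e-04],
       [ 3.56813555e-01, -9.34174629e-01,  1.35994377e-03],
       [-2.29327538e-06, -1.45664479e-03, -9.99998939e-01]]), 'ft_force': array([ 0.86472325,  0.73254861, -0.29662778]), 'moment': array([-0.0196068 , -0.01181516, -0.08401673]), 'grip_force': 0.0, 'width': 1.0019652274975626} 18.700000000000003
```

View pics/top0.png

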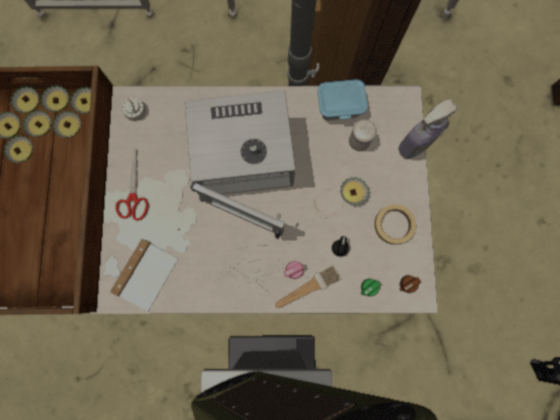

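View pics/side0.png

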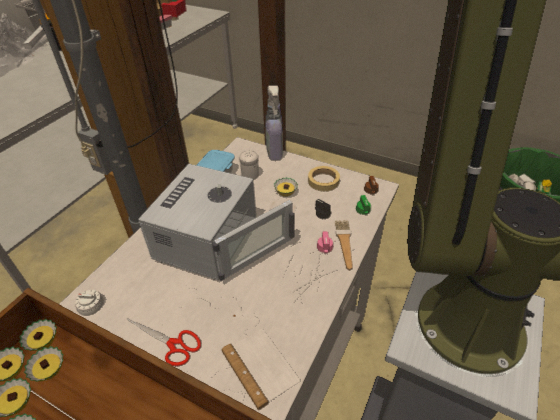

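Top view: the cabinet is at about (240,140), its shaft at (254,150), the open door runs (195,187)–(282,230), and the black knob is at (341,246). In the side view the shaft is at (219,193) and the knob at (323,209). I'll enlarge these areas.

Run:
```python
from h import *
def crop(c,x,y,w,h,W,H):
    return cv2.resize(c['image'][y:y+h,x:x+w,::-1],(W,H),interpolation=cv2.INTER_CUBIC)
t=cam('top');s=cam('side')
A=crop(t,180,85,120,160,450,600)
a=crop(t,236,132,35,40,175,200);b=crop(t,324,226,35,40,175,200)
d=crop(s,200,174,35,40,175,200);e=crop(s,306,189,35,40,175,200)
# brighten
B=np.vstack([np.hstack([a,b]),np.hstack([d,e])]);B=np.clip(255*(B/255.)**0.6,0,255).astype(np.uint8)
B=np.vstack([B,np.zeros((200,350,3),np.uint8)])
B[400:600,:350]=crop(s,140,165,160,110,350,200)
cv2.imwrite('pics/c1.png',np.hstack([A,B]))
```

```text
(no output)
```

View pics/c1.png

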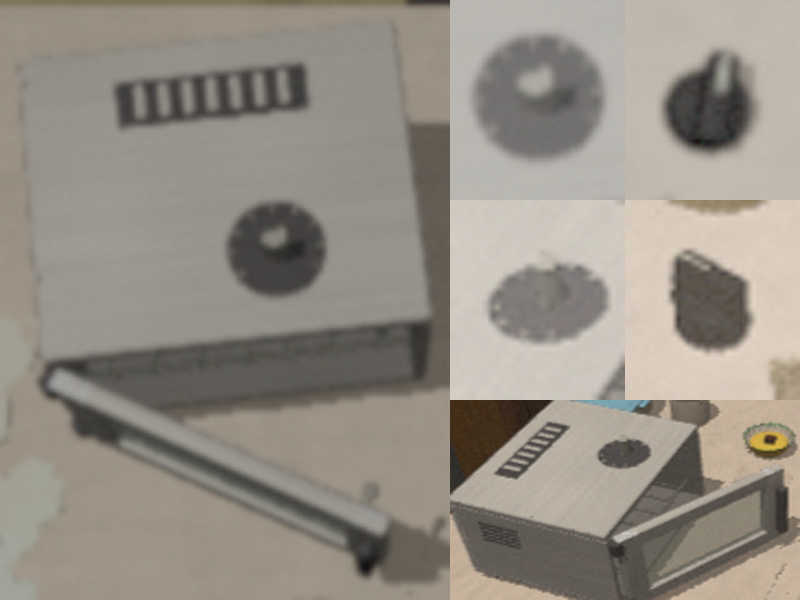

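The crops show the deck corners, the door's top edge (free end near (282,223)) and the knob's white line pointing roughly up the image. I'll fit poses now.

```bash
cat > fit.py <<'E'
from h import *
from scipy.optimize import least_squares,minimize
t=cam('top');s=cam('side')
# cabinet from deck corners (top view): BL,BR are front
pix=np.array([[20,62],[390,20],[428,318],[42,360]])/3.75+[180,85]
W=np.array([ray(t,u,v,165) for u,v in pix]);print(W.round(1).tolist())
loc=np.array([[100,120],[100,-120],[-100,-120],[-100,120]])
def tr(p,l):
    c,sn=np.cos(p[2]),np.sin(p[2]);return np.array([p[0],p[1]])+l@np.array([[c,sn],[-sn,c]])
r=least_squares(lambda p:(tr(p,loc)-W[:,:2]).ravel(),[600,0,0]);print('cab',r.x[:2].round(1),np.degrees(r.x[2]).round(2),'res',r.fun.round(1))
print('deck corners in side',proj(s,np.c_[tr(r.x,loc),np.full(4,165)]).round(1).tolist())
for q in [[52,372],[60,385],[388,515],[378,540]]:
    p=ray(t,*(np.array(q)/3.75+[180,85]),159);print('door edge',q,p.round(1))
# knob
def sil(c,p,sc=4):
    k=np.linspace(0,2*np.pi,60);cy=np.c_[23*np.cos(k),23*np.sin(k)]
    bx=np.array([[-20,-8],[27,-8],[27,8],[-20,8]])
    m=np.zeros((420*sc,560*sc),np.uint8)
    for l,z0,z1 in((cy,0,20),(bx,20,42)):
        q=tr(p,l);P=np.vstack([np.c_[q,np.full(len(q),z)] for z in(z0,z1)])
        h=cv2.convexHull(((proj(c,P)+.5)*sc).astype(np.float32)).astype(np.int32);cv2.fillConvexPoly(m,h,255)
    return cv2.resize(m,(560,420),interpolation=cv2.INTER_AREA)/255.
obs=[]
for c,(x,y) in((t,(341,246)),(s,(323,209))):
    g=c['image'].astype(float).mean(2)[y-20:y+20,x-20:x+20]
    bg=np.median(g);o=np.clip((bg-g)/(bg-np.percentile(g,3)),0,1)
    obs.append((c,x,y,o))
x0=ray(t,340.6,248.4,20);print('knob0',x0)
def cost(p,i=(0,1)):return sum(((sil(obs[k][0],p)[obs[k][2]-20:obs[k][2]+20,obs[k][1]-20:obs[k][1]+20]-obs[k][3])**2).sum() for k in i)
for i in((0,1),(0,),(1,)):
  best=[]
  for a in np.radians(np.arange(-60,61,15)):
    q=minimize(cost,[x0[0],x0[1],a],args=(i,),method='Nelder-Mead',options=dict(initial_simplex=np.array([x0[:2].tolist()+[a]]*4)+np.vstack([np.zeros(3),np.diag([6,6,.2])])))
    best.append((q.fun,q.x))
  q=min(best,key=lambda b:b[0]);print('knob',i,q[0],q[1][:2],np.degrees(q[1][2]))
E
python3 fit.py
python3 - <<'E'
from h import *
t=cam('top');s=cam('side')
out=[]
for c,(x,y) in((t,(241,137)),(s,(207,178))):
    g=c['image'][y:y+28,x:x+26,::-1].astype(float);g=np.clip((g-20)/ (210-20),0,1)**.8*255
    out.append(cv2.resize(g.astype(np.uint8),(390,420),interpolation=cv2.INTER_NEAREST))
cv2.imwrite('pics/c2.png',np.hstack(out))
E
```

```text
[[778.3, 189.4, 165.0], [806.4, -44.3, 165.0], [609.6, -66.5, 165.0], [583.6, 167.9, 165.0]]
cab [694.5  61.6] 6.5 res [ 2.   2.8  1.  -2.  -0.9 -2.4 -2.1  1.6]
deck corners in side [[137.7, 218.7], [188.5, 162.4], [253.5, 177.7], [211.1, 239.9]]
door edge [52, 372] [577.7 162.8 159. ]
door edge [60, 385] [569.5 157.6 159. ]
door edge [388, 515] [488.8 -41.7 159. ]
door edge [378, 540] [473.7 -35.6 159. ]
knob0 [ 445.4305994 -187.7577439   20.       ]
knob (0, 1) 67.04398639999178 [ 449.26936024 -188.23965004] -16.084074437011786
knob (0,) 23.279151466354836 [ 448.93951992 -188.75646622] -13.377721166106241
knob (1,) 38.94388844398648 [ 448.84028443 -186.47440606] -18.783163949584647
```

View pics/c2.png

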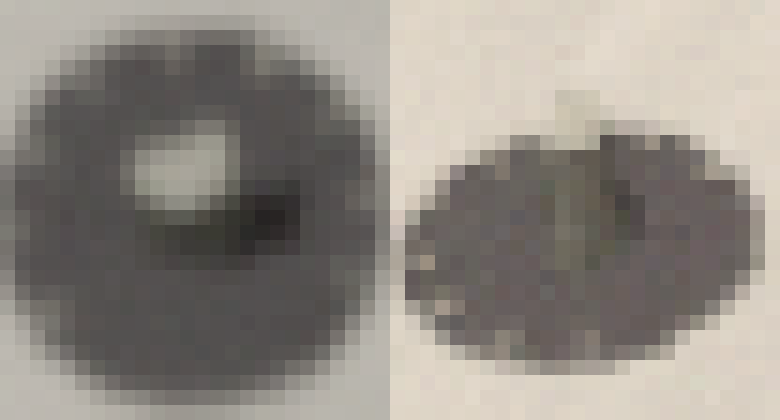

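The shaft end is the bright D at about (253,148) in the top image, with its flat towards a diagonal. I'll fit its angle.

```bash
cat > d.py <<'E'
from h import *
from scipy.optimize import minimize
t=cam('top');g=np.mean([cam('top')['image'].astype(float).mean(2) for _ in range(4)],0)
y0,y1,x0,x1=142,154,246,259
o=g[y0:y1,x0:x1];print(o.round(0).astype(int))
def D(a,r=8,fl=2.5):
    k=np.linspace(np.arccos(fl/r),2*np.pi-np.arccos(fl/r),50)+a;return np.c_[r*np.cos(k),r*np.sin(k)]
def mask(P,sc=16):
    m=np.zeros(((y1-y0)*sc,(x1-x0)*sc),np.uint8)
    h=cv2.convexHull(((P+.5-[x0,y0])*sc).astype(np.float32)).astype(np.int32);cv2.fillConvexPoly(m,h,255)
    m=cv2.resize(m,(x1-x0,y1-y0),interpolation=cv2.INTER_AREA)/255.;return cv2.GaussianBlur(m,(0,0),.5)
R=[]
def cost(p,a,ret=0):
    d=D(a)+p
    T=mask(proj(t,np.c_[d,np.full(50,193)]));S=mask(proj(t,np.vstack([np.c_[d,np.full(50,z)] for z in(165,193)])))
    S=np.clip(S-T,0,1)
    A=np.c_[T.ravel(),S.ravel(),np.ones(T.size)];w=np.ones(T.size)
    # ignore the shadow region at lower right
    yy,xx=np.mgrid[y0:y1,x0:x1];w=(~((yy>=148)&(xx>=256)|(yy>=151)&(xx>=255))).ravel()*1.
    c=np.linalg.lstsq(A*w[:,None],o.ravel()*w,rcond=None)[0]
    return (((A@c-o.ravel())*w)**2).sum() if not ret else c
x=ray(t,253,148.5,193)[:2];print(x)
for a in range(-180,180,15):
    q=minimize(cost,x,args=(np.radians(a),),method='Nelder-Mead',options=dict(initial_simplex=[x,x+[5,0],x+[0,5]]))
    R.append((q.fun,a,q.x.round(1),cost(q.x,np.radians(a),1).round()))
for r in R:print(round(r[0]),*r[1:])
E
python3 d.py
```

```text
[[ 86  78  69  65  65  66  68  67  65  65  64  69  74]
 [ 74  75  69  66  65  65  67  66  65  66  66  67  66]
 [ 66  68  66  67  66  67  67  69  72  71  67  66  65]
 [ 66  67  66  67  69  71  74  83  93  93  76  66  65]
 [ 66  66  66  71  82  92  97 106 118 116  88  67  64]
 [ 66  65  67  80 103 116 121 124 126 122  91  68  65]
 [ 66  65  68  86 115 125 128 128 127 120  89  66  62]
 [ 65  65  66  79 107 119 127 127 118 106  78  58  55]
 [ 65  64  64  68  78  95 109 111  95  75  57  45  44]
 [ 64  65  65  63  62  65  71  72  62  52  46  41  38]
 [ 66  65  65  65  60  56  53  50  48  47  45  41  41]
 [ 66  66  66  65  62  57  54  51  48  48  44  44  49]]
[651.11006433  26.33333999]
5458 -180 [650.1  26.2] [ 57. -13.  68.]
5700 -165 [650.5  25.6] [ 57. -11.  68.]
6460 -150 [650.8  25.4] [ 56. -12.  68.]
7713 -135 [651.3  25.1] [ 55. -12.  67.]
9155 -120 [651.6  24.5] [ 54. -17.  68.]
11804 -105 [652.1  24.3] [ 52. -16.  68.]
12855 -90 [652.8  24. ] [ 52. -20.  69.]
14686 -75 [652.9  24.2] [ 49. -22.  69.]
15389 -60 [653.2  24.6] [ 49. -21.  69.]
14231 -45 [653.8  25.6] [ 50. -17.  69.]
11381 -30 [654.2  25.8] [ 52. -15.  69.]
8446 -15 [654.5  26.7] [ 54. -13.  68.]
4163 0 [654.7  27.2] [ 57. -11.  67.]
2508 15 [654.5  27.5] [ 57. -12.  67.]
2255 30 [654.5  27.7] [ 58. -11.  67.]
4510 45 [654.3  28.1] [ 56. -13.  68.]
8162 60 [654.   28.3] [ 53. -15.  68.]
11672 75 [653.4  28.5] [ 51. -19.  69.]
13791 90 [653.   28.5] [ 50. -23.  69.]
15909 105 [652.1  28.9] [ 49. -23.  69.]
17077 120 [651.2  29.3] [ 50. -15.  69.]
15175 135 [651.2  28.9] [51. -8. 68.]
11240 150 [650.1  27.1] [54. -9. 68.]
8155 165 [649.9  26.8] [ 55. -10.  69.]
```

Call:
step_arm(targets=[{"tx": 0.18,"ty": -0.19,"wz": 0.07},{"tx": 0.36,"ty": -0.38,"wz": 0.14},{"tx": 0.54,"ty": -0.57,"wz": 0.21},{"tx": 0.72,"ty": -0.76,"wz": 0.28},{"tx": 0.9,"ty": -0.95,"wz": 0.348}], fingers=0)

```text
invalid input
```

Run:
```python
from h import *
s=state();print(s['qpos'].round(3),s['eef_pos'].round(1),s['tool_rot'].round(3).tolist(),s['width'])
```

```text
[-1.206  0.313 -0.047  1.21   0.     1.571] [ 214.  -560.5  231.3] [[0.934, 0.357, 0.0], [0.357, -0.934, 0.0], [0.0, -0.0, -1.0]] 1.0013455187177216
```

Call:
step_arm(targets=[{"tx": 0.18,"ty": -0.19,"tz": 0,"wx": 0,"wy": 0,"wz": 0.07},{"tx": 0.36,"ty": -0.38,"tz": 0,"wx": 0,"wy": 0,"wz": 0.14},{"tx": 0.54,"ty": -0.57,"tz": 0,"wx": 0,"wy": 0,"wz": 0.21},{"tx": 0.72,"ty": -0.76,"tz": 0,"wx": 0,"wy": 0,"wz": 0.28},{"tx": 0.9,"ty": -0.95,"tz": 0,"wx": 0,"wy": 0,"wz": 0.348}], fingers=0)

```text
clock: 1.27
eef_pos: [264.5, -438.9, 231.4]
tool_rot: [[1.0, -0.002, 0.0], [-0.002, -1.0, -0.0], [0.0, 0.0, -1.0]]
ft_force: [0.1, -0.3, 0.3]
width: 0.001
grip_force: 0.0
```

Run:
```python
from h import *
s=state();print(s['qpos'].round(3),s['eef_pos'].round(1),s['tool_rot'].round(3).tolist(),s['width'])
```

```text
[-1.028  0.149 -0.256  1.165  0.     2.115] [ 264.5 -438.9  231.4] [[1.0, -0.002, 0.0], [-0.002, -1.0, -0.0], [0.0, 0.0, -1.0]] 0.0009705539014513229
```

Call:
step_arm(targets=[{"tx": 0.08,"ty": -0.19,"tz": 0,"wx": 0,"wy": 0,"wz": -0.15},{"tx": 0.16,"ty": -0.38,"tz": 0,"wx": 0,"wy": 0,"wz": -0.3},{"tx": 0.24,"ty": -0.57,"tz": 0,"wx": 0,"wy": 0,"wz": -0.45},{"tx": 0.32,"ty": -0.76,"tz": 0,"wx": 0,"wy": 0,"wz": -0.6},{"tx": 0.4,"ty": -0.95,"tz": 0,"wx": 0,"wy": 0,"wz": -0.75}])

```text
clock: 1.9
eef_pos: [304.5, -344.0, 231.5]
tool_rot: [[0.703, 0.711, 0.0], [0.711, -0.703, -0.0], [0.0, 0.0, -1.0]]
ft_force: [0.4, -1.1, 0.1]
width: -0.001
grip_force: 0.0
```

Call:
step_arm(targets=[{"tx": 0.2,"ty": -0.07,"tz": 0,"wx": 0,"wy": 0,"wz": -0.15},{"tx": 0.4,"ty": -0.14,"tz": 0,"wx": 0,"wy": 0,"wz": -0.3},{"tx": 0.6,"ty": -0.21,"tz": 0,"wx": 0,"wy": 0,"wz": -0.45},{"tx": 0.8,"ty": -0.28,"tz": 0,"wx": 0,"wy": 0,"wz": -0.6},{"tx": 1.0,"ty": -0.35,"tz": 0,"wx": 0,"wy": 0,"wz": -0.75}])

```text
clock: 2.52
eef_pos: [350.4, -248.6, 231.5]
tool_rot: [[-0.006, 1.0, 0.0], [1.0, 0.006, -0.0], [-0.0, 0.0, -1.0]]
ft_force: [0.2, -0.5, -0.5]
width: 0.0
grip_force: 0.0
```

Call:
step_arm(targets=[{"tx": 0.2,"ty": 0.1,"tz": 0,"wx": 0,"wy": 0,"wz": -0.15},{"tx": 0.4,"ty": 0.2,"tz": 0,"wx": 0,"wy": 0,"wz": -0.3},{"tx": 0.6,"ty": 0.3,"tz": 0,"wx": 0,"wy": 0,"wz": -0.45},{"tx": 0.8,"ty": 0.4,"tz": 0,"wx": 0,"wy": 0,"wz": -0.6},{"tx": 1.0,"ty": 0.5,"tz": 0,"wx": 0,"wy": 0,"wz": -0.75}])

```text
clock: 3.15
eef_pos: [400.5, -148.5, 231.5]
tool_rot: [[-0.711, 0.703, 0.001], [0.703, 0.711, -0.0], [-0.0, 0.0, -1.0]]
ft_force: [0.3, 0.1, -0.8]
width: -0.004
grip_force: 0.0
```

Call:
step_arm(targets=[{"tx": 0.1,"ty": 0.18,"tz": 0,"wx": 0,"wy": 0,"wz": -0.12},{"tx": 0.2,"ty": 0.37,"tz": 0,"wx": 0,"wy": 0,"wz": -0.25},{"tx": 0.3,"ty": 0.55,"tz": 0,"wx": 0,"wy": 0,"wz": -0.4},{"tx": 0.4,"ty": 0.74,"tz": 0,"wx": 0,"wy": 0,"wz": -0.55},{"tx": 0.5,"ty": 0.92,"tz": 0,"wx": 0,"wy": 0,"wz": -0.75}])

```text
clock: 3.78
eef_pos: [430.0, -48.0, 231.5]
tool_rot: [[-1.0, 0.016, 0.0], [0.016, 1.0, -0.0], [-0.0, -0.0, -1.0]]
ft_force: [-0.2, -0.2, -1.2]
width: 0.001
grip_force: 0.0
```

Call:
step_arm(targets=[{"tx": -0.03,"ty": 0.2,"tz": 0,"wx": 0,"wy": 0,"wz": 0},{"tx": -0.06,"ty": 0.4,"tz": 0,"wx": 0,"wy": 0,"wz": 0},{"tx": -0.1,"ty": 0.6,"tz": 0,"wx": 0,"wy": 0,"wz": 0},{"tx": -0.13,"ty": 0.8,"tz": 0,"wx": 0,"wy": 0,"wz": 0},{"tx": -0.15,"ty": 0.95,"tz": 0,"wx": 0,"wy": 0,"wz": 0}])

```text
clock: 4.4
eef_pos: [447.0, 46.7, 231.4]
tool_rot: [[-1.0, 0.021, 0.0], [0.021, 1.0, -0.0], [-0.0, 0.0, -1.0]]
ft_force: [-0.5, -0.1, 0.7]
width: -0.001
grip_force: 0.0
```

Call:
step_arm(targets=[{"tx": 0,"ty": 0,"tz": 0.25,"wx": 0,"wy": 0,"wz": 0},{"tx": 0,"ty": 0,"tz": 0.5,"wx": 0,"wy": 0,"wz": 0},{"tx": 0,"ty": 0,"tz": 0.75,"wx": 0,"wy": 0,"wz": 0},{"tx": 0,"ty": 0,"tz": 1.0,"wx": 0,"wy": 0,"wz": 0},{"tx": 0,"ty": 0,"tz": 1.0,"wx": 0,"wy": 0,"wz": 0}])

```text
clock: 5.03
eef_pos: [445.2, 45.7, 129.9]
tool_rot: [[-1.0, 0.022, -0.004], [0.022, 1.0, -0.0], [0.004, -0.001, -1.0]]
ft_force: [1.1, 0.3, -1.2]
width: 0.001
grip_force: 0.0
```

Run:
```python
from h import *
c=cam('top');s=cam('side');a=c['image'][80:280,170:370,::-1];b=s['image'][120:320,130:330,::-1]
cv2.imwrite('pics/d1.png',cv2.resize(np.hstack([a,b]),(800,400)))
print(state()['qpos'].round(2))
```

```text
[ 0.1   0.1  -0.55  0.92 -0.    0.12]
```

View pics/d1.png

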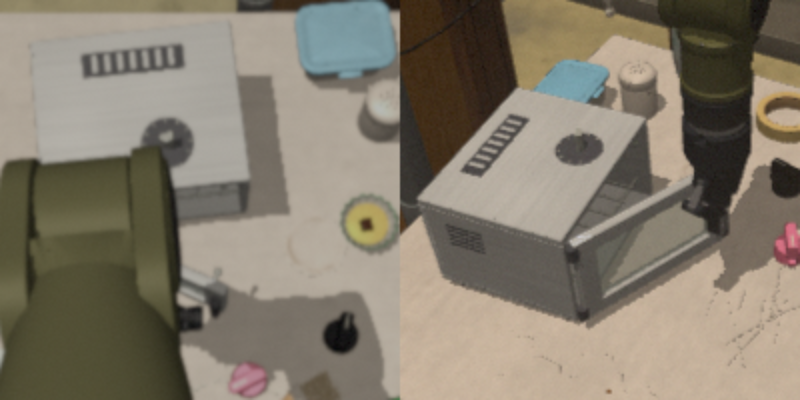

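The gripper stands on the outer side of the door, its fingers close to the free end. I'll push now.

Call:
step_arm(targets=[{"tx": -0.16,"ty": -0.07,"tz": 0,"wx": 0,"wy": 0,"wz": 0},{"tx": -0.32,"ty": -0.14,"tz": 0,"wx": 0,"wy": 0,"wz": 0},{"tx": -0.48,"ty": -0.21,"tz": 0,"wx": 0,"wy": 0,"wz": 0},{"tx": -0.64,"ty": -0.28,"tz": 0,"wx": 0,"wy": 0,"wz": 0},{"tx": -0.8,"ty": -0.34,"tz": 0,"wx": 0,"wy": 0,"wz": 0}])

```text
clock: 5.75
eef_pos: [527.2, 9.6, 131.1]
tool_rot: [[-1.0, 0.022, -0.0], [0.022, 1.0, 0.0], [0.0, 0.0, -1.0]]
ft_force: [-1.4, 0.3, 0.5]
width: 0.001
grip_force: 0.3
```

Call:
step_arm(targets=[{"tx": -0.08,"ty": -0.04,"tz": 0,"wx": 0,"wy": 0,"wz": 0},{"tx": -0.16,"ty": -0.08,"tz": 0,"wx": 0,"wy": 0,"wz": 0},{"tx": -0.24,"ty": -0.12,"tz": 0,"wx": 0,"wy": 0,"wz": 0},{"tx": -0.32,"ty": -0.16,"tz": 0,"wx": 0,"wy": 0,"wz": 0},{"tx": -0.4,"ty": -0.2,"tz": 0,"wx": 0,"wy": 0,"wz": 0}])

```text
clock: 6.38
eef_pos: [566.0, -10.8, 131.4]
tool_rot: [[-1.0, 0.021, 0.0], [0.021, 1.0, 0.0], [0.0, 0.0, -1.0]]
ft_force: [0.1, 0.3, -0.3]
width: 0.002
grip_force: 0.2
```

Call:
step_arm(targets=[{"tx": -0.03,"ty": 0,"tz": 0,"wx": 0,"wy": 0,"wz": 0},{"tx": -0.06,"ty": 0,"tz": 0,"wx": 0,"wy": 0,"wz": 0},{"tx": -0.08,"ty": 0,"tz": 0,"wx": 0,"wy": 0,"wz": 0},{"tx": -0.1,"ty": 0,"tz": 0,"wx": 0,"wy": 0,"wz": 0},{"tx": -0.1,"ty": 0,"tz": 0,"wx": 0,"wy": 0,"wz": 0}])

```text
clock: 7.0
eef_pos: [576.4, -10.9, 131.4]
tool_rot: [[-1.0, 0.022, 0.001], [0.022, 1.0, -0.0], [-0.001, -0.0, -1.0]]
ft_force: [0.1, 0.0, 0.4]
width: 0.001
grip_force: 0.0
```

Run:
```python
from h import *
s=cam('side');b=s['image'][130:290,130:330,::-1]
cv2.imwrite('pics/d2.png',cv2.resize(b,(600,480),interpolation=cv2.INTER_CUBIC))
```

```text
(no output)
```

View pics/d2.png

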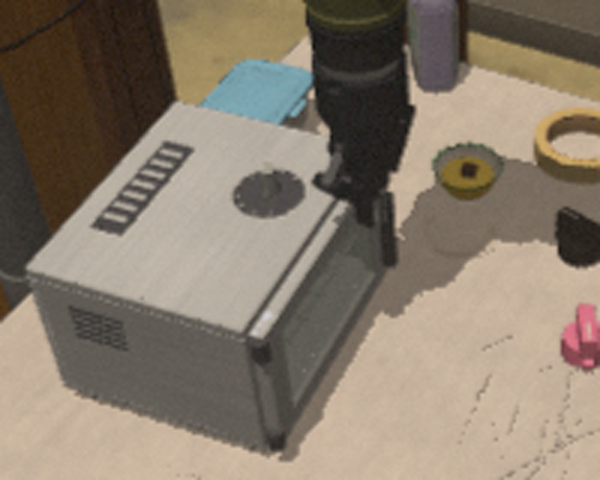

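The door is nearly shut, with the fingers still touching it. I'll push further until the force rises.

Call:
step_arm(targets=[{"tx": -0.02,"ty": 0,"tz": 0,"wx": 0,"wy": 0,"wz": 0},{"tx": -0.04,"ty": 0,"tz": 0,"wx": 0,"wy": 0,"wz": 0},{"tx": -0.06,"ty": 0,"tz": 0,"wx": 0,"wy": 0,"wz": 0},{"tx": -0.08,"ty": 0,"tz": 0,"wx": 0,"wy": 0,"wz": 0},{"tx": -0.08,"ty": 0,"tz": 0,"wx": 0,"wy": 0,"wz": 0}])

```text
clock: 7.68
eef_pos: [576.9, -10.8, 130.8]
tool_rot: [[-1.0, 0.021, -0.012], [0.021, 1.0, 0.0], [0.012, 0.0, -1.0]]
ft_force: [-21.6, 0.1, 16.8]
width: 0.001
grip_force: 11.0
```

Call:
step_arm(targets=[{"tx": 0.2,"ty": 0,"tz": 0,"wx": 0,"wy": 0,"wz": 0},{"tx": 0.5,"ty": -0.1,"tz": 0,"wx": 0,"wy": 0,"wz": 0},{"tx": 0.7,"ty": -0.3,"tz": 0,"wx": 0,"wy": 0,"wz": 0.05},{"tx": 0.9,"ty": -0.5,"tz": 0,"wx": 0,"wy": 0,"wz": 0.15},{"tx": 1.0,"ty": -0.8,"tz": 0,"wx": 0,"wy": 0,"wz": 0.24}])

```text
clock: 8.3
eef_pos: [481.5, -89.1, 131.6]
tool_rot: [[-0.962, 0.272, 0.001], [0.272, 0.962, -0.0], [-0.001, 0.0, -1.0]]
ft_force: [0.5, 0.2, 0.1]
width: 0.001
grip_force: 0.0
```

Run:
```python
from h import *
t=cam('top');s=cam('side');b=s['image'][150:260,170:310,::-1];a=t['image'][130:240,200:340,::-1]
cv2.imwrite('pics/d3.png',cv2.resize(np.hstack([a,b]),(800,314),interpolation=cv2.INTER_CUBIC))
```

```text
(no output)
```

View pics/d3.png

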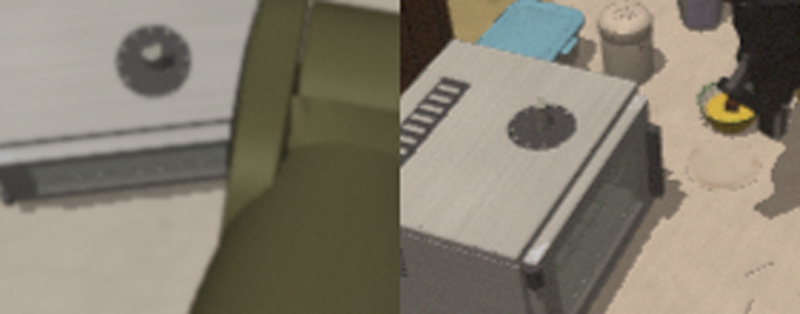

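The door is shut: its seam is even and its top edge runs parallel to the cabinet front. Next is the knob.

Call:
step_arm(targets=[{"tx": 0.01,"ty": -0.2,"tz": 0,"wx": 0,"wy": 0,"wz": 0},{"tx": 0.02,"ty": -0.4,"tz": 0,"wx": 0,"wy": 0,"wz": 0},{"tx": 0.03,"ty": -0.6,"tz": 0,"wx": 0,"wy": 0,"wz": 0},{"tx": 0.04,"ty": -0.8,"tz": 0,"wx": 0,"wy": 0,"wz": 0},{"tx": 0.04,"ty": -1.0,"tz": 0,"wx": 0,"wy": 0,"wz": 0}], fingers=0.6)

```text
clock: 9.02
eef_pos: [451.8, -184.4, 131.5]
tool_rot: [[-0.963, 0.268, 0.001], [0.268, 0.963, -0.0], [-0.001, 0.0, -1.0]]
ft_force: [0.6, 0.0, -0.5]
width: 0.599
grip_force: 0.0
```

Call:
step_arm(targets=[{"tx": 0,"ty": -0.04,"tz": 0.1,"wx": 0,"wy": 0,"wz": 0},{"tx": 0,"ty": -0.04,"tz": 0.3,"wx": 0,"wy": 0,"wz": 0},{"tx": 0,"ty": -0.04,"tz": 0.5,"wx": 0,"wy": 0,"wz": 0},{"tx": 0,"ty": -0.04,"tz": 0.65,"wx": 0,"wy": 0,"wz": 0},{"tx": 0,"ty": -0.04,"tz": 0.65,"wx": 0,"wy": 0,"wz": 0}])

```text
clock: 9.65
eef_pos: [449.2, -187.0, 65.0]
tool_rot: [[-0.963, 0.269, -0.002], [0.269, 0.963, 0.001], [0.002, 0.001, -1.0]]
ft_force: [-0.6, 0.1, -0.6]
width: 0.596
grip_force: 0.0
```

Run:
```python
from h import *
t=cam('top');s=cam('side');b=s['image'][150:250,260:380,::-1];a=t['image'][200:300,280:400,::-1]
cv2.imwrite('pics/k1.png',cv2.resize(np.hstack([a,b]),(800,333),interpolation=cv2.INTER_CUBIC))
```

```text
(no output)
```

View pics/k1.png

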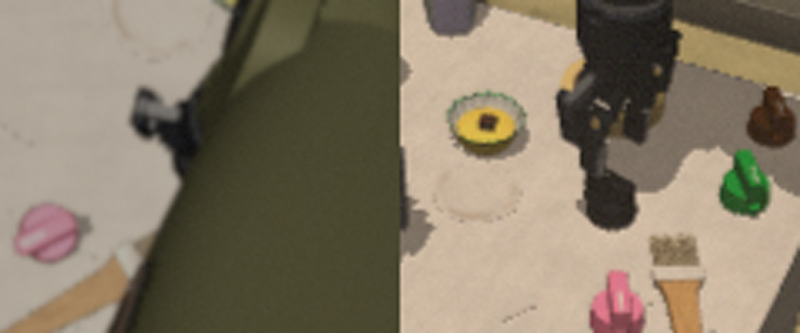

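The fingers straddle the knob (right half, about (610,195)) and clear its neighbours. I'll go down and grip.

Call:
step_arm(targets=[{"tx": 0,"ty": 0,"tz": 0.12,"wx": 0,"wy": 0,"wz": 0},{"tx": 0,"ty": 0,"tz": 0.24,"wx": 0,"wy": 0,"wz": 0},{"tx": 0,"ty": 0,"tz": 0.36,"wx": 0,"wy": 0,"wz": 0},{"tx": 0,"ty": 0,"tz": 0.43,"wx": 0,"wy": 0,"wz": 0},{"tx": 0,"ty": 0,"tz": 0.43,"wx": 0,"wy": 0,"wz": 0}])

```text
clock: 10.38
eef_pos: [449.4, -187.7, 22.5]
tool_rot: [[-0.963, 0.27, -0.001], [0.27, 0.963, 0.001], [0.001, 0.0, -1.0]]
ft_force: [0.2, -0.8, 0.4]
width: 0.599
grip_force: 0.0
```

Call:
step_arm(targets=[{"tx": 0,"ty": 0,"tz": 0,"wx": 0,"wy": 0,"wz": 0},{"tx": 0,"ty": 0,"tz": 0,"wx": 0,"wy": 0,"wz": 0},{"tx": 0,"ty": 0,"tz": 0,"wx": 0,"wy": 0,"wz": 0},{"tx": 0,"ty": 0,"tz": 0,"wx": 0,"wy": 0,"wz": 0},{"tx": 0,"ty": 0,"tz": 0,"wx": 0,"wy": 0,"wz": 0}], fingers=0)

```text
clock: 11.0
eef_pos: [450.6, -188.2, 23.9]
tool_rot: [[-0.963, 0.27, 0.001], [0.27, 0.963, -0.001], [-0.001, -0.0, -1.0]]
ft_force: [-0.4, 1.0, 5.9]
width: 0.171
grip_force: 59.2
```

Call:
step_arm(targets=[{"tx": 0,"ty": 0,"tz": -0.1,"wx": 0,"wy": 0,"wz": 0},{"tx": 0,"ty": 0,"tz": -0.3,"wx": 0,"wy": 0,"wz": 0},{"tx": 0,"ty": 0,"tz": -0.5,"wx": 0,"wy": 0,"wz": 0},{"tx": 0,"ty": 0,"tz": -0.75,"wx": 0,"wy": 0,"wz": 0},{"tx": 0,"ty": 0,"tz": -1.0,"wx": 0,"wy": 0,"wz": 0}])

```text
clock: 11.62
eef_pos: [449.5, -187.7, 124.1]
tool_rot: [[-0.963, 0.269, -0.001], [0.269, 0.963, 0.0], [0.001, 0.0, -1.0]]
ft_force: [0.1, -0.4, -1.2]
width: 0.168
grip_force: 58.5
```

Call:
step_arm(targets=[{"tx": 0,"ty": 0,"tz": -0.2,"wx": 0,"wy": 0,"wz": -0.12},{"tx": 0,"ty": 0,"tz": -0.4,"wx": 0,"wy": 0,"wz": -0.25},{"tx": 0,"ty": 0,"tz": -0.6,"wx": 0,"wy": 0,"wz": -0.38},{"tx": 0,"ty": 0,"tz": -0.8,"wx": 0,"wy": 0,"wz": -0.5},{"tx": 0,"ty": 0,"tz": -1.0,"wx": 0,"wy": 0,"wz": -0.627}])

```text
clock: 12.25
eef_pos: [449.4, -187.7, 224.1]
tool_rot: [[-0.926, -0.378, -0.001], [-0.378, 0.926, 0.0], [0.001, 0.001, -1.0]]
ft_force: [1.3, -0.2, -1.6]
width: 0.17
grip_force: 58.4
```

Call:
step_arm(targets=[{"tx": -0.15,"ty": 0.07,"tz": -0.12,"wx": 0,"wy": 0,"wz": 0},{"tx": -0.3,"ty": 0.14,"tz": -0.24,"wx": 0,"wy": 0,"wz": 0},{"tx": -0.5,"ty": 0.23,"tz": -0.36,"wx": 0,"wy": 0,"wz": 0},{"tx": -0.7,"ty": 0.32,"tz": -0.36,"wx": 0,"wy": 0,"wz": 0},{"tx": -0.9,"ty": 0.41,"tz": -0.36,"wx": 0,"wy": 0,"wz": 0}])

```text
clock: 12.88
eef_pos: [519.1, -114.7, 259.1]
tool_rot: [[-0.927, -0.374, -0.0], [-0.374, 0.927, 0.0], [0.0, 0.0, -1.0]]
ft_force: [0.7, -0.1, -1.8]
width: 0.176
grip_force: 58.6
```

Call:
step_arm(targets=[{"tx": -0.2,"ty": 0.09,"tz": 0,"wx": 0,"wy": 0,"wz": 0},{"tx": -0.4,"ty": 0.18,"tz": 0,"wx": 0,"wy": 0,"wz": 0},{"tx": -0.6,"ty": 0.27,"tz": 0,"wx": 0,"wy": 0,"wz": 0},{"tx": -0.8,"ty": 0.36,"tz": 0,"wx": 0,"wy": 0,"wz": 0},{"tx": -0.95,"ty": 0.41,"tz": 0,"wx": 0,"wy": 0,"wz": 0}])

```text
clock: 13.5
eef_pos: [591.9, -41.6, 259.2]
tool_rot: [[-0.927, -0.375, -0.0], [-0.375, 0.927, 0.0], [0.0, 0.0, -1.0]]
ft_force: [0.7, 0.2, -1.5]
width: 0.173
grip_force: 58.6
```

Call:
step_arm(targets=[{"tx": -0.2,"ty": 0.1,"tz": 0,"wx": 0,"wy": 0,"wz": 0},{"tx": -0.4,"ty": 0.2,"tz": 0,"wx": 0,"wy": 0,"wz": 0},{"tx": -0.6,"ty": 0.3,"tz": 0,"wx": 0,"wy": 0,"wz": 0},{"tx": -0.86,"ty": 0.4,"tz": 0,"wx": 0,"wy": 0,"wz": 0},{"tx": -0.86,"ty": 0.4,"tz": 0,"wx": 0,"wy": 0,"wz": 0}])

```text
clock: 14.12
eef_pos: [656.9, 28.4, 258.6]
tool_rot: [[-0.927, -0.376, -0.0], [-0.376, 0.927, 0.0], [-0.0, 0.0, -1.0]]
ft_force: [-0.2, -0.4, -1.5]
width: 0.173
grip_force: 58.6
```

Run:
```python
from h import *
st=state();p=st['eef_pos'];R=st['tool_rot'];print(p,st['qpos'].round(2))
# expected knob centre (assume centred at TCP)
s=cam('side')
q=proj(s,[[p[0],p[1],p[2]-24],[654.5,27.6,193]]);print(q)
u,v=q.mean(0).astype(int);u-=40;v-=30;print(u,v)
b=s['image'][v:v+60,u:u+80,::-1]
im=cv2.resize(b,(800,600),interpolation=cv2.INTER_CUBIC)
im=np.clip(255*(im/255.)**.55,0,255).astype(np.uint8)
# overlay expected skirt bottom rim
k=np.linspace(0,2*np.pi,40)
for z,r in((p[2]-24,23),(p[2]-4,23)):
    P=np.c_[p[0]+r*np.cos(k),p[1]+r*np.sin(k),np.full(40,z)]
    for a in (proj(s,P)-[u,v]+.5)*10: cv2.circle(im,tuple(int(i) for i in a),1,(0,0,255),-1)
cv2.imwrite('pics/k2.png',im)
```

```text
[656.94588277  28.41837458 258.64296082] [ 0.04  0.42  0.16  1.32  0.   -0.34]
[[214.87556824 172.38969625]
 [217.87478716 185.49771834]]
176 148
```

View pics/k2.png

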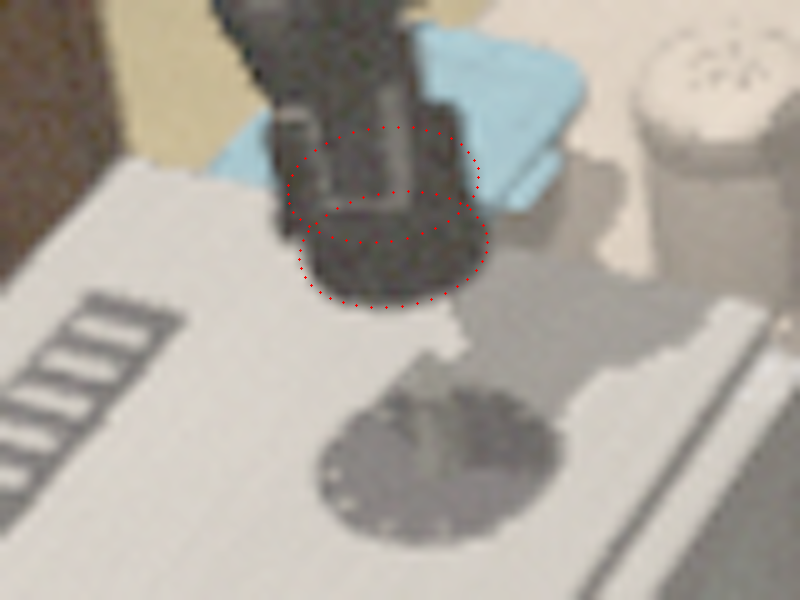

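The knob matches the overlaid prediction, so it sits centred on the TCP to about 1 mm. The tip is expected at (424,380) in this crop. I'll refine the shaft axis from its dial disc in the first pictures of both views.

Run:
```python
from h import *
from scipy.optimize import minimize
cs={n:cam(n) for n in('top','side')}
for n,(x,y) in dict(top=(253,151),side=(219,193)).items():
    c=cs[n];g=cv2.imread(f'pics/{n}0.png').astype(float).mean(2)[y-18:y+18,x-18:x+18]
    yy,xx=np.mgrid[y-18:y+18,x-18:x+18]
    bg=np.percentile(g,85);dk=np.percentile(g,20);o=np.clip((bg-g)/(bg-dk),0,1)
    k=np.linspace(0,2*np.pi,80)
    def cost(p):
        P=proj(c,np.c_[p[0]+p[2]*np.cos(k),p[1]+p[2]*np.sin(k),np.full(80,165.5)])
        m=np.zeros((36*16,36*16),np.uint8);cv2.fillConvexPoly(m,((P+.5-[x-18,y-18])*16).astype(np.int32),255)
        m=cv2.resize(m,(36,36),interpolation=cv2.INTER_AREA)/255.
        w=np.ones_like(m);b=proj(c,[[p[0],p[1],175]])[0];w[(np.hypot(xx-b[0],yy-b[1])<8)]=0  # ignore shaft
        return (w*(m-o)**2).sum()
    x0=np.array([654,28,28.]);q=minimize(cost,x0,method='Nelder-Mead',options=dict(initial_simplex=[x0,x0+[4,0,0],x0+[0,4,0],x0+[0,0,3]]))
    print(n,q.x.round(2),round(q.fun,2))
# knob lower rim fit in side view now: dark silhouette bottom
c=cs['side'];p=state()['eef_pos']
g=c['image'].astype(float).mean(2);yy,xx=np.mgrid[165:183,200:232]
o=g[165:183,200:232];dk=np.percentile(o,10)
k=np.linspace(0,2*np.pi,80)
def cost(d):
    m=np.zeros((18*16,32*16),np.uint8)
    P=np.vstack([np.c_[p[0]+d[0]+23*np.cos(k),p[1]+d[1]+23*np.sin(k),np.full(80,p[2]-h)] for h in(24,4)])
    h=cv2.convexHull(((proj(c,P)+.5-[200,165])*16).astype(np.float32)).astype(np.int32);cv2.fillConvexPoly(m,h,255)
    m=cv2.resize(m,(32,18),interpolation=cv2.INTER_AREA)/255.
    w=(yy>=172)
    return (w*(m-(o<110))**2).sum()
b=min(((cost((i,j)),i,j) for i in np.arange(-5,5.1,.5) for j in np.arange(-5,5.1,.5)));print('knob offset from TCP',b)
```

```text
top [654.67  27.4   30.27] 9.21
side [653.91  28.27  31.12] 27.18
knob offset from TCP (np.float64(82.23843137254903), np.float64(-3.5), np.float64(1.5))
```

Call:
step_arm(targets=[{"tx": 0.02,"ty": 0,"tz": 0.08,"wx": 0,"wy": 0,"wz": 0},{"tx": 0.02,"ty": 0,"tz": 0.16,"wx": 0,"wy": 0,"wz": 0},{"tx": 0.02,"ty": 0,"tz": 0.26,"wx": 0,"wy": 0,"wz": 0},{"tx": 0.02,"ty": 0,"tz": 0.36,"wx": 0,"wy": 0,"wz": 0},{"tx": 0.02,"ty": 0,"tz": 0.36,"wx": 0,"wy": 0,"wz": 0}])

```text
clock: 14.9
eef_pos: [653.0, 25.8, 221.9]
tool_rot: [[-0.927, -0.374, -0.002], [-0.374, 0.927, -0.0], [0.002, 0.001, -1.0]]
ft_force: [-1.2, 0.7, -0.9]
width: 0.17
grip_force: 58.6
```

Call:
step_arm(targets=[{"tx": 0,"ty": 0,"tz": 0.02,"wx": 0,"wy": 0,"wz": 0},{"tx": 0,"ty": 0,"tz": 0.04,"wx": 0,"wy": 0,"wz": 0},{"tx": 0,"ty": 0,"tz": 0.06,"wx": 0,"wy": 0,"wz": 0},{"tx": 0,"ty": 0,"tz": 0.08,"wx": 0,"wy": 0,"wz": 0},{"tx": 0,"ty": 0,"tz": 0.08,"wx": 0,"wy": 0,"wz": 0}])

```text
clock: 15.52
eef_pos: [654.0, 25.9, 215.9]
tool_rot: [[-0.927, -0.374, 0.001], [-0.374, 0.927, 0.0], [-0.001, -0.0, -1.0]]
ft_force: [-1.0, -0.8, 2.5]
width: 0.167
grip_force: 59.1
```

Light contact; the xy sits about 2 mm off target, so I'll lift a little, correct, and try again.

Call:
step_arm(targets=[{"tx": 0,"ty": 0,"tz": -0.04,"wx": 0,"wy": 0,"wz": 0},{"tx": -0.015,"ty": 0.015,"tz": -0.04,"wx": 0,"wy": 0,"wz": 0},{"tx": -0.015,"ty": 0.015,"tz": -0.04,"wx": 0,"wy": 0,"wz": 0},{"tx": -0.015,"ty": 0.015,"tz": -0.02,"wx": 0,"wy": 0,"wz": 0},{"tx": -0.015,"ty": 0.015,"tz": 0,"wx": 0,"wy": 0,"wz": 0}])

```text
clock: 16.15
eef_pos: [654.6, 27.8, 214.9]
tool_rot: [[-0.927, -0.374, -0.0], [-0.374, 0.927, -0.0], [0.0, 0.0, -1.0]]
ft_force: [-0.1, 0.2, -1.3]
width: 0.174
grip_force: 58.7
```

Call:
step_arm(targets=[{"tx": 0,"ty": 0,"tz": 0.01,"wx": 0,"wy": 0,"wz": 0},{"tx": 0,"ty": 0,"tz": 0.02,"wx": 0,"wy": 0,"wz": 0},{"tx": 0,"ty": 0,"tz": 0.03,"wx": 0,"wy": 0,"wz": 0},{"tx": 0,"ty": 0,"tz": 0.03,"wx": 0,"wy": 0,"wz": 0},{"tx": 0,"ty": 0,"tz": 0.03,"wx": 0,"wy": 0,"wz": 0}])

```text
clock: 16.77
eef_pos: [654.6, 27.8, 212.3]
tool_rot: [[-0.927, -0.374, 0.0], [-0.374, 0.927, -0.0], [-0.0, -0.0, -1.0]]
ft_force: [0.8, -0.7, -2.5]
width: 0.169
grip_force: 58.6
```

It has gone past the tip with no resistance. I'll keep going down.

Call:
step_arm(targets=[{"tx": 0,"ty": 0,"tz": 0.02,"wx": 0,"wy": 0,"wz": 0},{"tx": 0,"ty": 0,"tz": 0.04,"wx": 0,"wy": 0,"wz": 0},{"tx": 0,"ty": 0,"tz": 0.06,"wx": 0,"wy": 0,"wz": 0},{"tx": 0,"ty": 0,"tz": 0.08,"wx": 0,"wy": 0,"wz": 0},{"tx": 0,"ty": 0,"tz": 0.09,"wx": 0,"wy": 0,"wz": 0}])

```text
clock: 17.4
eef_pos: [654.7, 27.8, 203.2]
tool_rot: [[-0.927, -0.374, 0.0], [-0.374, 0.927, -0.0], [-0.0, -0.0, -1.0]]
ft_force: [-1.0, -0.3, -0.9]
width: 0.174
grip_force: 58.6
```

Call:
step_arm(targets=[{"tx": 0,"ty": 0,"tz": 0.01,"wx": 0,"wy": 0,"wz": 0},{"tx": 0,"ty": 0,"tz": 0.02,"wx": 0,"wy": 0,"wz": 0},{"tx": 0,"ty": 0,"tz": 0.03,"wx": 0,"wy": 0,"wz": 0},{"tx": 0,"ty": 0,"tz": 0.04,"wx": 0,"wy": 0,"wz": 0},{"tx": 0,"ty": 0,"tz": 0.04,"wx": 0,"wy": 0,"wz": 0}])

```text
clock: 18.02
eef_pos: [654.7, 27.8, 199.7]
tool_rot: [[-0.927, -0.374, 0.001], [-0.374, 0.927, -0.0], [-0.001, -0.0, -1.0]]
ft_force: [-1.0, -0.9, 3.5]
width: 0.171
grip_force: 59.1
```

Contact at about 200 mm with roughly 5 N, as expected for a seated knob. Now I'll press it in.

Call:
step_arm(targets=[{"tx": 0,"ty": 0,"tz": 0.015,"wx": 0,"wy": 0,"wz": 0},{"tx": 0,"ty": 0,"tz": 0.03,"wx": 0,"wy": 0,"wz": 0},{"tx": 0,"ty": 0,"tz": 0.045,"wx": 0,"wy": 0,"wz": 0},{"tx": 0,"ty": 0,"tz": 0.06,"wx": 0,"wy": 0,"wz": 0},{"tx": 0,"ty": 0,"tz": 0.06,"wx": 0,"wy": 0,"wz": 0}])

```text
clock: 18.65
eef_pos: [654.8, 27.9, 193.7]
tool_rot: [[-0.927, -0.374, 0.001], [-0.374, 0.927, 0.0], [-0.001, -0.0, -1.0]]
ft_force: [-1.8, -0.4, 7.2]
width: 0.17
grip_force: 59.6
```

Call:
step_arm(targets=[{"tx": 0,"ty": 0,"tz": 0.01,"wx": 0,"wy": 0,"wz": 0},{"tx": 0,"ty": 0,"tz": 0.02,"wx": 0,"wy": 0,"wz": 0},{"tx": 0,"ty": 0,"tz": 0.025,"wx": 0,"wy": 0,"wz": 0},{"tx": 0,"ty": 0,"tz": 0.025,"wx": 0,"wy": 0,"wz": 0},{"tx": 0,"ty": 0,"tz": 0.025,"wx": 0,"wy": 0,"wz": 0}])

```text
clock: 19.27
eef_pos: [654.9, 27.8, 192.7]
tool_rot: [[-0.927, -0.374, 0.002], [-0.374, 0.927, 0.0], [-0.002, -0.001, -1.0]]
ft_force: [-3.7, -0.6, 14.4]
width: 0.172
grip_force: 60.7
```

The stop is reached at 192.7 mm, where the force climbs steeply. I'll add a small margin and check the pose once more.

Call:
step_arm(targets=[{"tx": 0,"ty": 0,"tz": 0.01,"wx": 0,"wy": 0,"wz": 0},{"tx": 0,"ty": 0,"tz": 0.01,"wx": 0,"wy": 0,"wz": 0},{"tx": 0,"ty": 0,"tz": 0.01,"wx": 0,"wy": 0,"wz": 0},{"tx": 0,"ty": 0,"tz": 0.01,"wx": 0,"wy": 0,"wz": 0},{"tx": 0,"ty": 0,"tz": 0.01,"wx": 0,"wy": 0,"wz": 0}])

```text
clock: 19.9
eef_pos: [654.9, 27.8, 192.6]
tool_rot: [[-0.927, -0.374, 0.003], [-0.374, 0.927, 0.0], [-0.002, -0.001, -1.0]]
ft_force: [-5.4, -0.3, 18.8]
width: 0.173
grip_force: 61.4
```

Run:
```python
from h import *
s=cam('side');b=s['image'][140:260,160:320,::-1]
cv2.imwrite('pics/f.png',cv2.resize(b,(800,600),interpolation=cv2.INTER_CUBIC))
```

```text
(no output)
```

View pics/f.png

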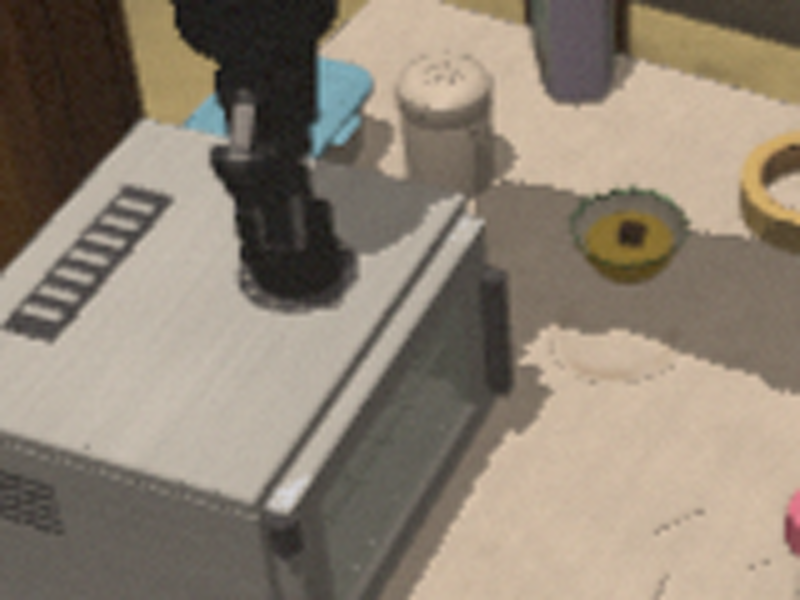

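The knob sits low on the dial at about (298,270), the door is shut, and the cup and shaker have not moved. Handing in.

```bash
python3 -c "
from bench import close_job
print(close_job())"
```

```text
the job is handed in; nothing more can be done
None
```

The door is shut, and I handed in with the knob seated on the D-shaft, still gripped and held against the spring's stop at about 19 N. I saw no bystanders moved, and the clock read about 20 s of the 72 s allowed.

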